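Touch open the sharps bin at the donor desk

TASK

Open the yellow sharps bin without gripping anything: press down gently with the fingertips on the white spot at the front of its red lid until the catch lets go, then take the fingers away so that the spring lifts the lid ajar. Then push the lid's front edge up and back with the outside of the fingers until the lid rests wide open, and move clear. Leave the bin standing where it is, keep the blue-lidded swab bin shut, and do not disturb the other things on the desk.

Things in the scene. Friction and masses are not known exactly. Their poses are not given: they have to be found in the camera images.
- sharps_bin: an upright yellow sharps bin with a red cap lid, standing loose on the table (0.9 kg, rubber feet). Box 120 (its x, front to back) x 130 (its y) x 92 mm high; with the shut lid 106 mm high and 132 x 139 mm over the lid. Origin: centre of its underside. Its x axis points from its front (catch side) to its back (hinge side), z up. Yaw varies by up to 0.6 rad from the robot's x axis
- sharps_lid (a joint): angle of the red lid about its hinge at the back, rad: 0 shut and latched; pressed down to its stop -0.065 (about 7 mm at the catch); the catch lets go when pressed to about -0.04 to -0.05, and when the finger then leaves, a spring lifts the lid and it stands ajar by itself at about 0.37 to 0.40 (front edge some 50 mm higher); beyond that it moves freely, falls back to ajar if let go before the upright (1.57), past the upright falls to rest on its open stop at 1.90
- sharps_catch (a point): the white spot (22 mm disc) on the upper face of the red lid, on its middle line: the place to press. It moves with the lid; 106 mm above the table when shut, 108 mm from the hinge axis, 21 mm behind the lid's front edge. The lid is a 6 mm plate with a rim hanging 11 mm below the plate all round but at the back. Pressing it home takes about 3 to 5 N, up to the stop, which is rigid
- sharps_hinge (a point): middle of the hinge axis of the red lid, fixed to the sharps bin: 62 mm behind the bin's centre, 100 mm above the table; the axis runs along the bin's y. The lid's front edge is 129 mm from this axis, level with it when the lid is shut. Pushing the front edge backwards at the ajar lid takes about 1 N
- swab_bin: an upright white swab bin with a blue cap lid, standing loose on the table (0.9 kg, rubber feet). Box 120 (its x, front to back) x 130 (its y) x 92 mm high; with the shut lid 106 mm high and 132 x 139 mm over the lid. Origin: centre of its underside. Its x axis points from its front (catch side) to its back (hinge side), z up. Yaw varies by up to 0.6 rad from the robot's x axis. Same make as the sharps bin; they change places from start to start. Its lid must stay shut
- swab_lid (a joint): angle of the blue lid, rad, same make as the red lid: 0 shut; must stay shut
- strip_jar: white jar with a red cap, 54 mm diameter, 95 mm high, loose; it and the two bins stand in a row, left, middle and right, in any order. Origin: centre of its underside
- spray_bottle: white bottle with a red cap, 62 mm diameter, 170 mm high, loose, beyond the bins. Origin: centre of its underside
- pen: blue pen, 136 mm long, 11 mm thick, lying loose beyond the bins. Origin: its middle, on the table
Things that resemble listed ones, but are neither listed nor needed, are in the scene too. Leave any orange look-alike of the sharps_bin alone. What is shaped like the swab_bin but orange is not meant.

How it is judged:
By the outcome, as a careful person would: the job done as asked, in the order asked, and still so for the second after the job is handed in, with the robot touching nothing.
It also fails if it takes over 51 s, if anything falls off the work surface, if the arm or the gripper's body presses on something with over 40 N, if the wrist force passes 120 N, or if a joint passes its speed limit or range.

ROBOT

A 7-joint arm with a two-finger parallel gripper is mounted at the origin on the work surface. World frame = base frame: x ahead of the robot, y to its left, z up, the work surface at z = 0. Lengths are in m, angles in rad, forces in N, time in s.
With the tool pointing down it reaches from about 0.425 to 1.025 m from the base axis. Payload 3.6 kg.
Tool frame: the origin (TCP) lies on the front face of the gripper's body, between the roots of the fingers; the fingertips stand 73 mm ahead of it and the grasp point (between the pads) lies 54 mm ahead of it (env.finger_overhang is the distance from the TCP to the fingertips, in m); z points along the fingers, y is the line along which they close (so a half turn about z gives the same grasp; the last joint's range is limited). The gripper opens to 85 mm and grips with 20 to 120 N. Pads are 22 mm wide; open, the fingers measure 114 mm over their backs; the gripper's body (76 mm by 85 mm) begins 54 mm behind the grasp point. The pads swing forward as they close: fully open they stand 13 mm farther back than shut.
Start: joints at [-1.196, 0.591, 0.048, 1.609, -0.033, 0.943, -0.034], TCP at [0.327, 0.647, 0.304] pointing down, gripper open.
Joint ranges: [-2.69, 2.69], [-0.47, 2.24], [-1.27, 1.36], [0.19, 2.51], [-1.53, 4.68], [0.08, 2.07], [-3.09, 3.09]. Speed limits (rad/s): [2.57, 2.57, 3.14, 3.14, 3.14, 3.14, 3.14].

INTERFACE

Orientations are given as a rotation vector (axis times angle).
In Python, from cell import env, capture, job gives the robot as it stands.
- The arm moves only by the shell command python3 -m handwheel 'ROWS' [FORCE]. ROWS is text: rows parted by semicolons, each of 5 numbers parted by spaces: the opening, from 0 (shut) to 1 (fully open), then the shift along the tool's x, y, z in mm, then the turn about the tool's z in rad. In form: claw dx dy dz twist; .... A call has 1 to 20 rows; each row is the pose to reach, as a shift and turn from the pose commanded when the call began, along the tool's axes at that moment; what a row does not reach only later rows make up. A row lasts 1/12 s, in which the tool goes at most 41.7 mm and 7.16 degrees, less where a joint would pass 70% of its speed; a pose out of reach is approached as far as the arm can. A call with a gripper value outside its range is refused whole. The fingers move at their own pace and stop on an object; FORCE is the grip in N (left out, the last holds). Time passes only in rows, so rows that repeat a pose let the fingers close. It gives the time, the measured TCP pose, the force, the opening and the grip force at its end, in the units of the state.
- env.sense(): the state, without advancing time (a new reading comes with each control period).
- capture(name): name is "scene" or "side" or "wrist"; returns a dict with "color" (384x512x3 uint8, blue, green, red), "mtx" (3x3 intrinsics, pixels), "rvec" (rotation vector, rad) and "tvec" (3), from world to camera coordinates, as OpenCV has them; the wrist camera has in their place "mount" (4x4, takes a point from camera to tool coordinates, whose origin is the TCP and whose axes are the flange's). Camera axes: x right, y down, z forward; pixel columns grow to the right and rows downward; lengths in m; the calibration is good to about 2 mm. A picture is of the moment at which its call begins: read the wrist's pose just before it. There is no depth.
- job.job_done(): hands the job in; it is judged then, once.
The state is a dict: "clock": time; "joint_pos": joint angles; "joint_vel": joint speeds; "joint_efforts": joint torques, N m; "ee_pos": TCP position; "eef_rot": TCP orientation; "wrist_force": force on the tool from outside, world axes, zero at the start; "ft_torque": the same for the moment, N m; "width": finger opening in m; "grasp_force": force on a finger pad.
Only numpy, scipy, OpenCV 4.12 (cv2) and the standard library are available. Lean on these libraries where they do the work, as an engineer would, in place of code of your own. Each camera call takes 0.05 s, during which the arm holds its last target. There are 200 camera calls.

## Working session

There is one attempt and no reset: what is moved stays moved. The work goes in short steps, Python scripts to look and compute and a shell command to move; the robot and the scene stay as the last step left them, time stands still between calls to the robot, and variables do not carry over. Pictures are saved under pics/ and viewed, at most 10 in all, crops included, and the job is handed in when it is done.

```bash
mkdir -p pics; ls
python3 - <<'E'
from cell import env,capture
import cv2,numpy as np
s=env.sense();print(s)
for n in("scene","side"):
    c=capture(n);cv2.imwrite(f"pics/{n}0.png",c["color"]);np.savez(f"{n}0.npz",**c)
a=[cv2.imread(f"pics/{n}0.png") for n in("scene","side")]
cv2.imwrite("pics/s0.png",cv2.resize(a[0],(800,600)));cv2.imwrite("pics/d0.png",cv2.resize(a[1],(800,600)))
E
```

```text
pics
{'clock': 0.0, 'joint_pos': array([-1.19653283,  0.59210817,  0.04831033,  1.60985712, -0.0333082 ,
        0.94274084, -0.03369538]), 'joint_vel': array([-7.37394588e-05,  6.46487778e-05, -3.36696917e-04,  8.08729185e-04,
        6.78185171e-04,  9.34616941e-04,  1.09375415e-03]), 'joint_efforts': array([ 3.00991278e-04, -5.48689842e+01,  1.54651903e+00, -1.98114198e+01,
        9.35842458e-03,  8.71646596e-03,  2.42178395e-06]), 'ee_pos': array([0.32657613, 0.64650821, 0.30273592]), 'eef_rot': array([-0.72787742, -3.05568534,  0.00356792]), 'wrist_force': array([-0.09776298,  1.13779721, -0.35904057]), 'ft_torque': array([-0.00048683,  0.03540939,  0.04675626]), 'grasp_force': 0.0, 'width': 0.08529256154398294}
```

View pics/s0.png

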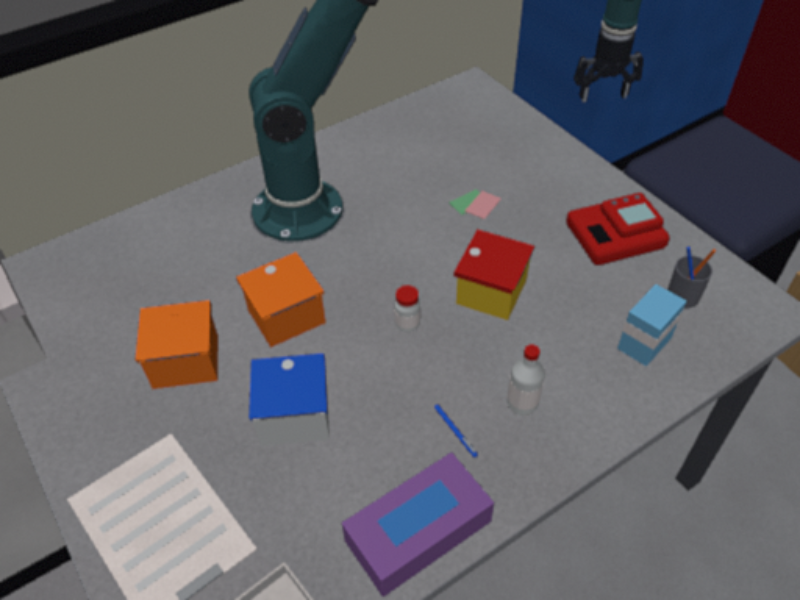

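View pics/d0.png

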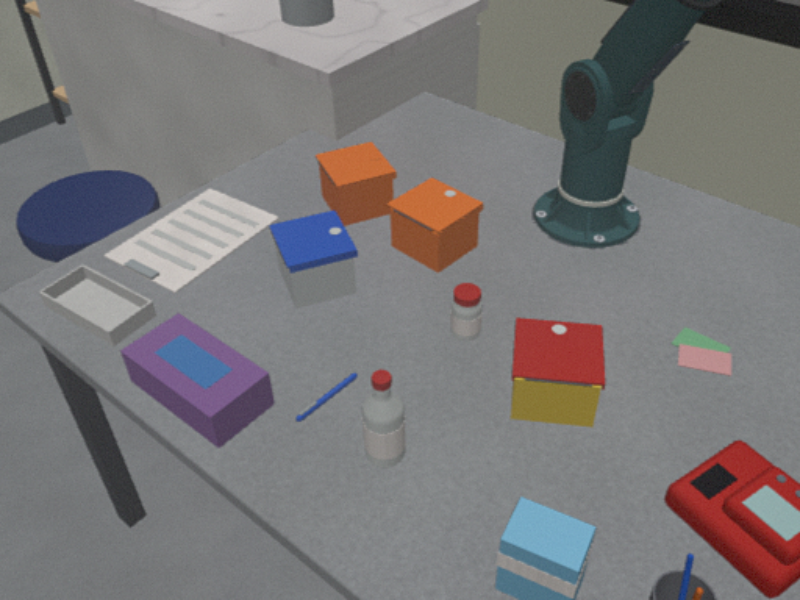

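The sharps bin has its spot near (475,252) in the scene view and (559,329) in the side view (800 px scale). The swab bin, the jar and the orange look-alikes are well away from it. I'll enlarge the bin.

Run:
```python
import cv2,numpy as np
a=cv2.imread("pics/scene0.png")[140:210,280:350];b=cv2.imread("pics/side0.png")[195:280,320:395]
A=cv2.resize(a,(400,400),interpolation=cv2.INTER_CUBIC);B=cv2.resize(b,(0,0),fx=5.333,fy=5.333,interpolation=cv2.INTER_CUBIC)
im=np.zeros((460,800,3),np.uint8);im[:400,:400]=A;im[:B.shape[0],400:400+B.shape[1]]=B[:, :400]
cv2.imwrite("pics/crop.png",im);print(A.shape,B.shape)
```

```text
(400, 400, 3) (453, 400, 3)
```

View pics/crop.png

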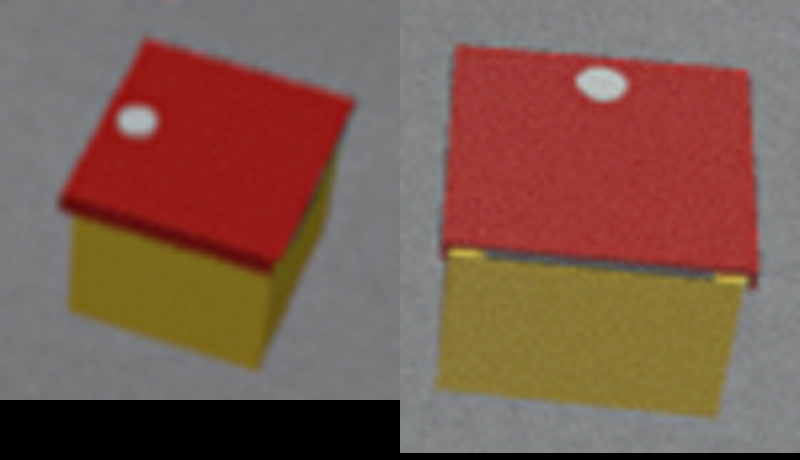

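The crop shows the spot at (137,121) and (601,84). The lid's front corners are (147,40) and (62,200) in the scene half, (457,46) and (748,71) in the side half. I'll triangulate these.

```bash
cat > h.py <<'E'
import cv2,numpy as np
def P(n):
    c=np.load(n+"0.npz");R=cv2.Rodrigues(c["rvec"])[0];return c["mtx"]@np.c_[R,c["tvec"].ravel()]
Pa,Pb=P("scene"),P("side")
def tri(a,b):
    X=cv2.triangulatePoints(Pa,Pb,np.float64(a).reshape(2,1),np.float64(b).reshape(2,1)).ravel();X=X[:3]/X[3]
    r=[np.linalg.norm((p@np.r_[X,1])[:2]/(p@np.r_[X,1])[2]-q) for p,q in((Pa,a),(Pb,b))]
    return X,np.round(r,2)
E
python3 - <<'E'
from h import *
sc=lambda u,v:np.array([280+(u+.5)/5.714-.5,140+(v+.5)/5.714-.5]); sd=lambda u,v:np.array([320+(u-400+.5)/5.333-.5,195+(v+.5)/5.333-.5])
S=tri(sc(137,121),sd(601,84));print("spot",S)
A=[sc(147,40),sc(62,200),sc(273,263),sc(355,100)]
B=[sd(457,46),sd(748,71),sd(757,272),sd(444,243)]
for k,o in(("same",[0,1,2,3]),("flip",[1,0,3,2])):
    X=[tri(A[i],B[o[i]]) for i in range(4)];print(k)
    for x in X:print(x)
    X=np.array([x[0] for x in X]);d=(X[2]+X[3]-X[0]-X[1])/2;e=X[0]-X[1]
    print("depth,width",np.linalg.norm(d),np.linalg.norm(e),"yaw",np.arctan2(d[1],d[0]),np.arctan2(e[1],e[0])-np.pi/2,"centre",X.mean(0))
px=lambda u,v:np.array([u*.64,v*.64])
for n,a,b in(("jar",(407,293),(467,292)),("bottle",(532,351),(381,378)),("bluespot",(288,365),(335,231)),("orange",(270,269),(450,194)),("pen1",(437,407),(355,376)),("pen2",(475,454),(299,418))):print(n,tri(px(*a),px(*b)))
from cell import env
from scipy.spatial.transform import Rotation as R
s=env.sense();print(R.from_rotvec(s["eef_rot"]).as_matrix().round(3),env.finger_overhang)
E
```

```text
spot (array([0.44910604, 0.19648364, 0.10890494]), array([0.2 , 0.25]))
same
(array([0.50804832, 0.16726606, 0.19298447]), array([10.87, 13.34]))
(array([0.35398756, 0.20722777, 0.0132992 ]), array([11.62, 14.48]))
(array([0.47112877, 0.27967263, 0.01166262]), array([11.35, 15.09]))
(array([0.608193  , 0.2306572 , 0.19146379]), array([11.51, 14.88]))
depth,width 0.12813522192413307 0.24003843402453864 yaw 0.5587062686165495 -1.824592221723599 centre [0.48533941 0.22120592 0.10235252]
flip
(array([0.39679215, 0.24451372, 0.10718614]), array([0.02, 0.02]))
(array([0.46842628, 0.127185  , 0.10456279]), array([0.49, 0.59]))
(array([0.57507672, 0.19465105, 0.10195885]), array([0.18, 0.23]))
(array([0.50697464, 0.31220545, 0.10676731]), array([0.21, 0.28]))
depth,width 0.1277627538100428 0.1374931282589761 yaw 0.5573951887345897 0.5481350537724294 centre [0.48681745 0.21963881 0.10511877]
jar (array([0.45534871, 0.0191322 , 0.09556603]), array([0.3 , 0.34]))
bottle (array([0.75132826, 0.08780099, 0.167829  ]), array([0.04, 0.05]))
bluespot (array([ 0.48303106, -0.27124814,  0.10730255]), array([0.16, 0.15]))
orange (array([ 0.24427909, -0.18236448,  0.10619673]), array([0.46, 0.46]))
pen1 (array([ 0.66584897, -0.0565361 ,  0.00569176]), array([0.11, 0.12]))
pen2 (array([ 0.79170061, -0.06081325,  0.00841655]), array([0.04, 0.04]))
[[-0.893  0.451 -0.001]
 [ 0.451  0.893 -0.002]
 [-0.    -0.002 -1.   ]] 0.0726
```

```bash
python3 -m handwheel '0 -6 -7 0 0.01; 0 -19 -21 0 0.03; 0 -37 -42 0 0.07; 0 -59 -66 0 0.1; 0 -81 -90 0 0.14; 0 -103 -115 0 0.18; 0 -125 -139 0 0.22; 0 -147 -163 0 0.26; 0 -168 -187 0 0.3; 0 -190 -212 0 0.34; 0 -212 -236 0 0.37; 0 -234 -260 0 0.41; 0 -256 -285 0 0.45; 0 -275 -305 0 0.48; 0 -290 -323 0 0.51; 0 -303 -337 0 0.53; 0 -312 -347 0 0.55; 0 -312 -347 0 0.55; 0 -312 -347 0 0.55; 0 -312 -347 0 0.55' 20
cat > st.py <<'E'
from cell import env,capture
from h import *
from scipy.spatial.transform import Rotation as R
u=np.array([.851,.525,0]);v=np.array([-.525,.851,0]);H=np.array([.541,.253,.1])
def st():
    s=env.sense();M=R.from_rotvec(s["eef_rot"]).as_matrix();p=s["ee_pos"];t=p+M[:,2]*env.finger_overhang
    print("t",s["clock"],"tcp",p.round(4),"tip",t.round(4),"tip rel hinge u,v,z mm",(1e3*np.array([(t-H)@u,(t-H)@v,t[2]-.1])).round(1),"F",s["wrist_force"].round(2),"w",s["width"])
    return s,M
E
python3 - <<'E'
from st import *
s,M=st();print(M.round(3))
c=capture("wrist");T=np.eye(4);T[:3,:3]=M;T[:3,3]=s["ee_pos"];W=np.linalg.inv(T@c["mount"])
for n,X in(("spot",[.449,.1965,.106]),("tip",s["ee_pos"]+M[:,2]*env.finger_overhang),("edge",H-.129*u+[0,0,.006])):
    q=c["mtx"]@(W@np.r_[X,1])[:3];print(n,q[:2]/q[2])
cv2.imwrite("pics/w1.png",c["color"])
E
```

```text
clock: 1.77
ee_pos: [0.4486, 0.198, 0.3039]
eef_rot: [-1.528, -2.745, -0.001]
wrist_force: [0.0, 0.7, -0.3]
width: -0.0003
grasp_force: 0.0
t 1.7667 tcp [0.4486 0.198  0.3039] tip [0.4486 0.1981 0.2313] tip rel hinge u,v,z mm [-107.5    1.7  131.3] F [ 0.02  0.66 -0.29] w -0.0002918554498027943
[[-0.527  0.85  -0.   ]
 [ 0.85   0.527  0.001]
 [ 0.001  0.    -1.   ]]
spot [251.71197846 185.68762378]
tip [252.57590282 248.40150444]
edge [229.69220046 185.82982128]
```

View pics/w1.png

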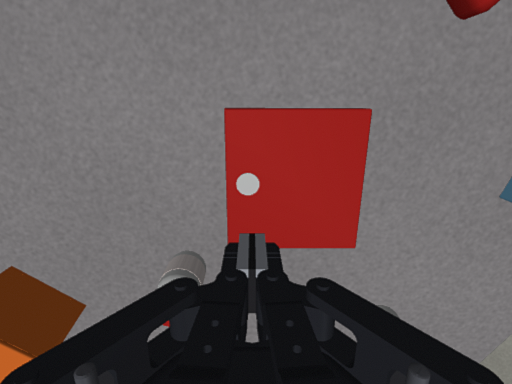

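The spot appears at (248,184), against a prediction of (252,186), so it is about 3 mm nearer the front. I'll shift slightly and descend.

```bash
python3 -m handwheel '0 0 -1 5 0; 0 0 -2 15 0; 0 -1 -2 30 0; 0 -1 -2 45 0; 0 -1 -2 60 0; 0 -1 -2 75 0; 0 -1 -2 90 0; 0 -1 -2 102 0; 0 -1 -2 111 0; 0 -1 -2 116 0; 0 -1 -2 119 0; 0 -1 -2 121 0; 0 -1 -2 121 0; 0 -1 -2 121 0'; python3 -c "
from st import *
st()"
```

```text
clock: 2.98
ee_pos: [0.448, 0.1949, 0.1833]
eef_rot: [1.53, 2.743, 0.001]
wrist_force: [-0.6, -0.3, -0.2]
width: 0.0002
grasp_force: 0.0
t 2.9833 tcp [0.448  0.1949 0.1833] tip [0.4481 0.1949 0.1107] tip rel hinge u,v,z mm [-109.5   -0.6   10.7] F [-0.58 -0.31 -0.24] w 0.00020747107763717306
```

```bash
python3 -m handwheel '0 0 0 1 0; 0 0 0 2 0; 0 0 0 3 0; 0 0 0 4 0;0 0 0 5 0; 0 0 0 6 0; 0 0 0 6 0; 0 0 0 6 0'; python3 -c "
from st import *
st()"
```

```text
clock: 3.65
ee_pos: [0.4478, 0.1948, 0.1769]
eef_rot: [-1.531, -2.744, -0.0]
wrist_force: [0.2, 0.2, 2.3]
width: -0.0001
grasp_force: 0.7
t 3.65 tcp [0.4478 0.1948 0.1769] tip [0.4478 0.1948 0.1043] tip rel hinge u,v,z mm [-109.9   -0.6    4.3] F [0.17 0.16 2.27] w -7.717050830437494e-05
```

```bash
python3 -m handwheel '0 0 0 1 0; 0 0 0 2 0; 0 0 0 3 0; 0 0 0 3.5 0;0 0 0 3.5 0; 0 0 0 3.5 0'; python3 -c "
from st import *
st()"
```

```text
clock: 4.15
ee_pos: [0.4477, 0.1948, 0.1733]
eef_rot: [-1.531, -2.743, 0.0]
wrist_force: [-0.3, -0.6, 1.9]
width: -0.0
grasp_force: 1.1
t 4.15 tcp [0.4477 0.1948 0.1733] tip [0.4477 0.1948 0.1007] tip rel hinge u,v,z mm [-109.9   -0.6    0.7] F [-0.31 -0.56  1.93] w -2.1875616683479035e-05
```

```bash
python3 -m handwheel '0 0 0 0.5 0; 0 0 0 1 0; 0 0 0 1 0; 0 0 0 1 0'; python3 -c "
from st import *
st()"
```

```text
clock: 4.48
ee_pos: [0.4477, 0.1948, 0.1723]
eef_rot: [-1.531, -2.743, 0.0]
wrist_force: [-0.4, -0.1, 1.8]
width: -0.0001
grasp_force: 0.9
t 4.4833 tcp [0.4477 0.1948 0.1723] tip [0.4477 0.1948 0.0997] tip rel hinge u,v,z mm [-110.    -0.6   -0.3] F [-0.4  -0.11  1.79] w -0.00012387325219178006
```

The force dropped as the depth grew, so the catch has probably released. I'll lift and look.

```bash
python3 -m handwheel '0 0 0 -3 0; 0 0 0 -8 0; 0 0 0 -16 0; 0 0 0 -26 0; 0 0 0 -38 0; 0 0 0 -50 0; 0 0 0 -62 0; 0 0 0 -73 0; 0 0 0 -82 0; 0 0 0 -88 0; 0 0 0 -90 0; 0 0 0 -90 0; 0 0 0 -90 0'
python3 - <<'E'
from st import *
st()
c=capture("side")["color"][170:300,290:450];d=capture("scene")["color"][110:240,250:410]
cv2.imwrite("pics/a2.png",cv2.resize(np.hstack([d,c]),(800,325),interpolation=cv2.INTER_CUBIC))
E
```

```text
clock: 5.57
ee_pos: [0.4475, 0.1948, 0.2623]
eef_rot: [-1.53, -2.743, 0.001]
wrist_force: [-0.8, -0.1, -1.0]
width: -0.0001
grasp_force: 0.0
t 5.5667 tcp [0.4475 0.1948 0.2623] tip [0.4475 0.1947 0.1897] tip rel hinge u,v,z mm [-110.2   -0.5   89.7] F [-0.76 -0.08 -0.96] w -0.00013184686090269765
```

View pics/a2.png

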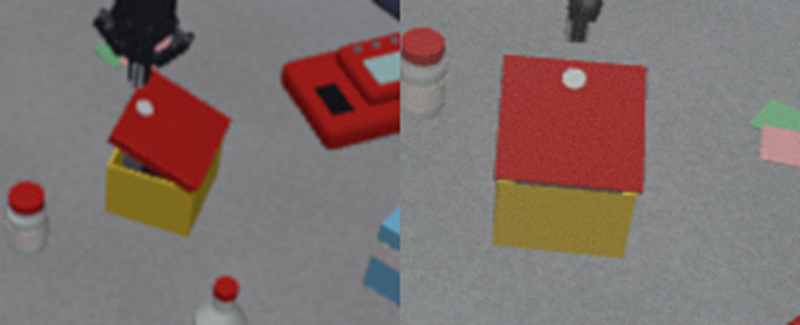

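The lid stands ajar: its front corner is raised in the left half, with the spot at (145,107). Next I go in front of the lid and down.

```bash
python3 -m handwheel '0 0 -4 0 0; 0 0 -12 0 0; 0 0 -24 0 0; 0 0 -35 0 0; 0 0 -42 0 0; 0 0 -45 0 0; 0 0 -45 3 0; 0 0 -45 12 0; 0 0 -45 25 0; 0 0 -45 40 0; 0 0 -45 55 0; 0 0 -45 67 0; 0 0 -45 75 0; 0 0 -45 78 0; 0 0 -45 78 0; 0 0 -45 78 0'; python3 -c "
from st import *
st()"
```

```text
clock: 7.0
ee_pos: [0.4098, 0.1713, 0.1844]
eef_rot: [1.531, 2.743, 0.0]
wrist_force: [-0.5, -1.0, -0.1]
width: 0.0001
grasp_force: 0.0
t 7.0 tcp [0.4098 0.1713 0.1844] tip [0.4098 0.1713 0.1118] tip rel hinge u,v,z mm [-154.6   -0.7   11.8] F [-0.53 -1.   -0.15] w 0.0001481945986241052
```

```bash
python3 -m handwheel '0 0 3 0 0; 0 0 7 0 0; 0 0 11 0 0; 0 0 14 0 0; 0 0 16 -3 0; 0 0 18 -7 0; 0 0 20 -11 0; 0 0 22 -15 0; 0 0 25 -20 0; 0 0 28 -26 0; 0 0 31 -31 0; 0 0 34 -35 0; 0 0 37 -39 0; 0 0 40 -43 0; 0 0 44 -47 0; 0 0 48 -51 0; 0 0 52 -55 0; 0 0 56 -58 0; 0 0 59 -61 0; 0 0 59 -61 0'
python3 - <<'E'
from st import *
st()
c=capture("side")["color"][150:280,290:450];d=capture("scene")["color"][90:220,250:410]
cv2.imwrite("pics/a3.png",cv2.resize(np.hstack([d,c]),(800,325),interpolation=cv2.INTER_CUBIC))
E
```

```text
clock: 8.67
ee_pos: [0.4617, 0.2035, 0.2464]
eef_rot: [1.529, 2.742, 0.006]
wrist_force: [-0.5, -0.4, 0.5]
width: -0.0003
grasp_force: 0.1
t 8.6667 tcp [0.4617 0.2035 0.2464] tip [0.462  0.2036 0.1738] tip rel hinge u,v,z mm [-93.2  -0.5  73.8] F [-0.5  -0.35  0.55] w -0.0002594039507765257
```

View pics/a3.png

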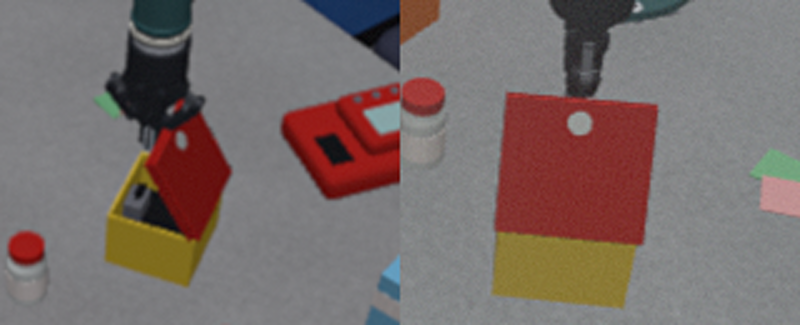

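The lid is at about 1 rad, with the fingers behind its front edge and the bin unmoved. I'll continue past upright.

```bash
python3 -m handwheel '0 0 3 -3 0; 0 0 8 -6 0; 0 0 13 -9 0; 0 0 18 -12 0; 0 0 23 -15 0; 0 0 28 -18 0; 0 0 33 -20 0; 0 0 38 -21 0; 0 0 43 -22 0; 0 0 48 -23 0; 0 0 53 -24 0; 0 0 58 -25 0; 0 0 63 -26 0; 0 0 68 -26 0; 0 0 73 -26 0; 0 0 78 -26 0; 0 0 83 -26 0; 0 0 88 -26 0; 0 0 92 -26 0; 0 0 95 -26 0'; python3 -m handwheel '0 0 3 0 0; 0 0 6 0 0; 0 0 6 0 0; 0 0 6 0 0;0 0 2 0 0; 0 0 -10 0 0; 0 0 -25 0 0; 0 0 -45 0 0; 0 0 -65 0 0; 0 0 -80 -3 0; 0 0 -90 -15 0; 0 0 -95 -35 0; 0 0 -95 -60 0; 0 0 -95 -80 0; 0 0 -95 -95 0; 0 0 -95 -100 0; 0 0 -95 -100 0; 0 0 -95 -100 0; 0 0 -95 -100 0'
python3 - <<'E'
from st import *
st()
for n in("side","scene"):cv2.imwrite(f"pics/e_{n}.png",capture(n)["color"])
E
```

```text
clock: 10.43
ee_pos: [0.541, 0.2524, 0.2713]
eef_rot: [1.53, 2.743, 0.0]
wrist_force: [0.5, -0.4, -0.4]
width: -0.0001
grasp_force: 0.0
clock: 12.02
ee_pos: [0.4591, 0.202, 0.3703]
eef_rot: [-1.53, -2.743, 0.002]
wrist_force: [0.3, 0.8, -0.3]
width: 0.0004
grasp_force: 0.0
t 12.0167 tcp [0.4591 0.202  0.3703] tip [0.459  0.2019 0.2977] tip rel hinge u,v,z mm [-96.6  -0.4 197.7] F [ 0.25  0.76 -0.31] w 0.0003732882554226542
```

View pics/e_side.png

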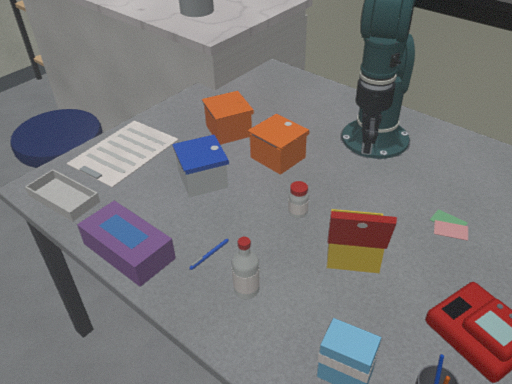

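View pics/e_scene.png

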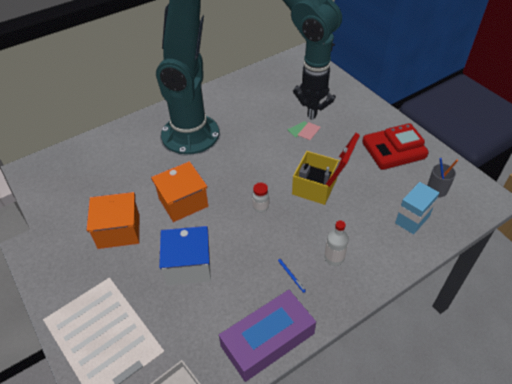

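The red lid rests wide open, leaning back past upright (scene view, (345,158)). The bin hasn't moved, the blue lid is shut, everything else is in place and the arm is clear.

```bash
python3 -c "
from cell import job
print(job.job_done())"
```

```text
the job is handed in; nothing more can be done
None
```

The job is handed in: the sharps bin's red lid rests wide open on its stop, the bin stands where it was, the swab bin is shut, nothing else looks disturbed, and the arm is clear.

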